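Zero the sugar mill's grind dial and click it back three

ROBOT

A 7-joint arm with a two-finger parallel gripper is mounted at the origin on the work surface. World frame = base frame: x ahead of the robot, y to its left, z up, the work surface at z = 0. Lengths are in m, angles in rad, forces in N, time in s.
With the tool pointing down it reaches from about 0.4 to 0.9 m from the base axis. Payload 5.5 kg.
Tool frame: the origin (TCP) lies where the fingers leave the gripper's body, on its centre line; the fingertips stand 66 mm ahead of it and the grasp point (between the pads) lies 47 mm ahead of it (tips_ahead is the distance from the TCP to the fingertips, in m); y points along the fingers, x is the direction in which the jaws open and shut, and the axes are right-handed (so a half turn about y gives the same grasp; the last joint's range is limited). The gripper opens to 92 mm and grips with 3 to 60 N. Pads are 19 mm wide; open, the fingers measure 130 mm over their backs; the gripper's body (75 mm by 190 mm) begins 47 mm behind the grasp point.
Start: joints at [-0.995, 0.501, -0.427, 1.55, 0.221, 1.138, -0.21], TCP at [0.2, 0.618, 0.292] pointing down, gripper open.
Joint ranges: [-2.88, 2.88], [-0.31, 2.03], [-1.54, 1.56], [0.2, 2.42], [-1.41, 4.55], [0.19, 2.02], [-2.57, 2.57]. Speed limits (rad/s): [2.57, 2.57, 3.14, 3.14, 3.14, 3.14, 3.14].

INTERFACE

Orientations are given as a unit quaternion [w, x, y, z].
In Python, from plant import * gives the robot as it stands.
- The arm moves only by the tool servo_tool, never from a script. Its argument "moves" is a list of rows, each an object with "slide": the shift along the tool's x, y, z in cm, a list of three; "dr": the turn, a rotation vector about the tool's x, y, z in degrees, a list of three; "jaw": the opening, from 0 (shut) to 1 (fully open). In form: [{"slide": [x, y, z], "dr": [ax, ay, az], "jaw": jaw}, ...]. A call has 1 to 8 rows; each row shifts and turns the commanded pose from where the row before left it, along the tool's axes as they then stand; what a row does not reach is not made up. A row lasts 1/12 s, in which the tool goes at most 41.7 mm and 7.16 degrees, less where a joint would pass 70% of its speed; a pose out of reach is approached as far as the arm can. A call with a gripper value outside its range is refused whole. The fingers move at their own pace and stop on an object; "squeeze" is the grip in N (left out, the last holds). Time passes only in rows, so rows that do not move let the fingers close. It gives the time, the measured TCP pose, the force and the opening at its end, in the units of the state.
- read_state(): the state, without advancing time (a new reading comes with each control period).
- snapshot(name): name is "scene" or "top"; returns a dict with "pixels" (420x560x3 uint8, blue, green, red), "fx", "fy", "cx", "cy" (pixels), "D" ([k1, k2, p1, p2, k3] as OpenCV has them; the pictures are not rectified), "view" (4x4, takes a point from world to camera coordinates). Camera axes: x right, y down, z forward; pixel columns grow to the right and rows downward; lengths in m; the calibration is good to about 2 mm. A picture is of the moment at which its call begins. There is no depth.
- finish_job(): hands the job in, once; it reports no verdict.
The state is a dict: "time_s": time; "joint_positions": joint angles; "joint_vel": joint speeds; "joint_torque": joint torques, N m; "tool_pos": TCP position; "eef_rot": TCP orientation; "contact_force": force on the tool from outside, world axes, zero at the start; "ft_torque": the same for the moment, N m; "opening": opening from 0.0 (shut) to 1.0 (fully open).
Only numpy, scipy, OpenCV 4.12 (cv2) and the standard library are available. Lean on these libraries where they do the work, as an engineer would, in place of code of your own. Each camera call takes 0.05 s, during which the arm holds its last target. There are 200 camera calls.

TASK

Set the grind of the white icing-sugar mill: turn the dial on its top clockwise (seen from above) to its stop, then turn it back exactly three clicks and let go. The small kitchen timer has a similar dial: leave it and the glass tumbler alone.

Things in the scene. Friction and masses are not known exactly. Their poses are not given: they have to be found in the camera images.
- grind_dial (a joint): angle of the mill's dial: 0 at the stop, growing as it is turned back counter-clockwise seen from above, to 2.44 rad. One click is 20 degrees (0.349 rad). A sprung detent draws the dial to the nearest click (0, 0.349, 0.698, 1.047 ...; the stop is one) and keeps it there when let go; 0.1 N m takes it over to the next. It starts 1 to 3.5 clicks from the stop.
- dial_grip (a point): the place to grip the mill's dial, on its upright turning axis, 132 mm above the table, in an aluminium bar 56 mm long, 16 mm thick, 34 mm tall (top 16 mm above this point) on a black disc 68 mm across (top 18 mm below this point). It turns with the dial: x axis along the bar towards the end with the pointer nose, y across the bar's thickness, z up.
- mill: white box fixed to the table, 124 mm wide, 100 mm high, from 65 mm in front of the dial's axis to 170 mm behind it, with a clear round hopper behind the dial (96 mm across, centre 116 mm behind, top 146 mm up). Origin under the dial's axis at table height; x axis towards the hopper, z up. On the collar round the dial a long mark shows where the nose points at the stop; short marks are the clicks.
- timer_pointer (a point): bystander, to be left alone: the end of the grip bar of the kitchen timer, a loose steel puck 80 mm across and 48 mm high in all, with a dial like the mill's but smaller and low (bar 48 mm long, 12 mm thick). The point lies 24 mm from the timer's axis, at the top of the bar, 48 mm above the table.
- tumbler: bystander, to be left alone: a loose ribbed glass tumbler, 74 mm across its rim and 95 mm high, with steel piping tips in it that rise at most 15 mm above the rim. Origin at the centre of its underside, z up.

How it is judged:
On the way:
1. the mill's dial is turned clockwise to its stop (value of joint grind_dial below 0.12 rad), for 0.1 s.
At the end, for the whole second after the job is handed in: the mill's dial, after it has been at its stop, rests three clicks (60 degrees) back from the stop, within half a click (10 degrees), and is still (value of joint grind_dial between 0.873 and 1.222 rad and velocity of joint grind_dial between -0.05 and 0.05 rad/s); the robot touches nothing.
It fails at once if the kitchen timer is moved or its dial turned (pointer by more than 15 mm) (distance of timer_pointer from where it was at the start of the episode above 0.015 m).
It fails at once if the glass tumbler is moved by more than 15 mm (distance of tumbler from where it was at the start of the episode above 0.015 m).
It also fails if it takes over 38 s, if anything falls off the work surface, if the arm or the gripper's body presses on something with over 40 N, if the wrist force passes 120 N, or if a joint passes its speed limit or range.

## Working session

There is one attempt and no reset: what is moved stays moved. The work goes in short steps, Python scripts to look and compute and a tool call to move; the robot and the scene stay as the last step left them, time stands still between calls to the robot, and variables do not carry over. Pictures are saved under pics/ and viewed, about 8 in all and at most 12, crops included, and the job is handed in when it is done.

Besides the shell and the picture viewer there is one more tool, called after "Emit:" as name([rows], argument=value, ...), one row to a line, values as JSON. servo_tool: Moves the arm, as the interface text tells. Its arguments: {"type":"object","properties":{"moves":{"type":"array","items":{"type":"object","properties":{"slide":{"type":"array","items":{"type":"number"}},"dr":{"type":"array","items":{"type":"number"}},"jaw":{"type":"number"}}}},"squeeze":{"type":"number"}},"required":["moves"]}

```bash
mkdir -p pics; ls
python3 - <<'E'
from plant import *
import cv2,pickle
for n in("scene","top"):
    s=snapshot(n); pickle.dump(s,open(n+".pkl","wb")); cv2.imwrite(f"pics/{n}0.png",s["pixels"]); print(n,s["fx"],s["D"],s["view"])
print(read_state())
E
```

```text
pics
scene 515.3854380066197 [-0.07660173  0.          0.          0.          0.        ] [[-0.71362882  0.70046597  0.00901864  0.36872768]
 [ 0.38633123  0.40426514 -0.82904636 -0.12897777]
 [-0.58436469 -0.58814719 -0.55910714  1.51845185]
 [ 0.          0.          0.          1.        ]]
top 452.23859535400675 [-0.08435116  0.          0.          0.          0.        ] [[-0.03556819 -0.99934449  0.00674513  0.01494414]
 [-0.97474912  0.03320236 -0.22082066  0.55263365]
 [ 0.22045196 -0.014429   -0.9752911   1.03078705]
 [ 0.          0.          0.          1.        ]]
{'time_s': 0.1, 'joint_positions': array([-0.99481632,  0.50176767, -0.42681295,  1.55132542,  0.22075946,
        1.1382855 , -0.21032351]), 'joint_vel': array([ 0.00060475, -0.00069296, -0.00146572, -0.00262255, -0.00087783,
       -0.00162295, -0.00098263]), 'joint_torque': array([-1.11965113e-02, -5.67877007e+01, -5.83893120e+00, -2.79912597e+01,
       -6.91253040e-02,  2.41995550e-02,  4.38433324e-05]), 'tool_pos': array([0.19987901, 0.61797214, 0.29128226]), 'eef_rot': array([-0.57144185,  0.57210341,  0.41550386, -0.41654344]), 'contact_force': array([ 0.60576483,  0.878107  , -0.37526436]), 'ft_torque': array([ 0.00240549,  0.03666743, -0.01193814]), 'opening': 1.0024483507779234}
```

View pics/scene0.png

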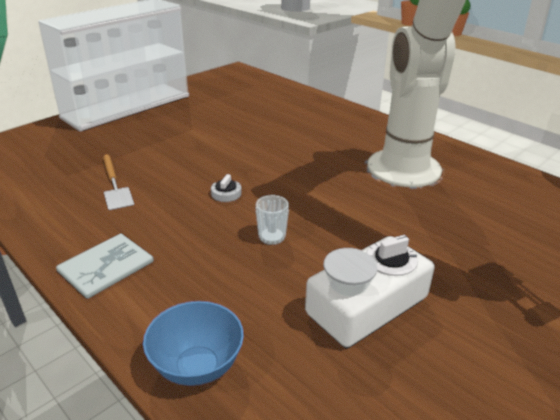

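View pics/top0.png

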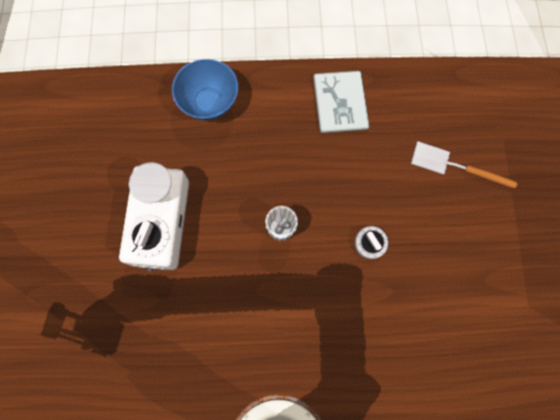

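```bash
cat > h.py <<'E'
import numpy as np,cv2
from plant import *
def K(s): return np.array([[s["fx"],0,s["cx"]],[0,s["fy"],s["cy"]],[0,0,1.]])
def ray(s,uv,z):
    uv=np.asarray(uv,float).reshape(-1,1,2); V=s["view"]; R=V[:3,:3];c=-R.T@V[:3,3]
    n=cv2.undistortPoints(uv,K(s),np.array(s["D"],float))[:,0]
    d=np.c_[n,np.ones(len(n))]@R
    return c+d*((z-c[2])/d[:,2])[:,None]
def proj(s,P):
    V=s["view"]; return cv2.projectPoints(np.asarray(P,float).reshape(-1,1,3),cv2.Rodrigues(V[:3,:3])[0],V[:3,3],K(s),np.array(s["D"],float))[0][:,0]
E
cat > look.py <<'E'
import pickle,sys
from h import *
a=pickle.load(open("top.pkl","rb"));b=pickle.load(open("scene.pkl","rb"))
A=cv2.resize(a["pixels"][190:280,105:200],None,fx=5,fy=5,interpolation=cv2.INTER_CUBIC)
B=cv2.resize(b["pixels"][225:285,355:435],None,fx=5,fy=5,interpolation=cv2.INTER_CUBIC)
o=np.zeros((450,880,3),np.uint8);o[:A.shape[0],:475]=A;o[:B.shape[0],480:880]=B
cv2.imwrite("pics/crop0.png",o[:, :880][:, :800] if 0 else cv2.resize(o,(800,409)))
g=cv2.cvtColor(a["pixels"],cv2.COLOR_BGR2GRAY)
print(g[214:256:1,124:172:1].__str__() if 0 else "")
m=np.zeros_like(g);m[210:260,122:172]=(g[210:260,122:172]<60)
n,l,st,ce=cv2.connectedComponentsWithStats(m);print(st[1:],ce[1:])
print(ray(a,[[147,235]],.114))
from scipy.spatial.transform import Rotation as Ro
q=read_state()["eef_rot"];print(Ro.from_quat(np.r_[q[1:],q[0]]).as_matrix().round(3))
E
python3 look.py
```

```text
[[123 212   1   2   2]
 [133 225   7  14  41]
 [144 224  16  25 208]] [[123.         212.5       ]
 [135.46341463 231.        ]
 [152.88942308 237.44711538]]
[[0.49164018 0.28215786 0.114     ]]
[[ 0.308 -0.001 -0.951]
 [ 0.951 -0.002  0.308]
 [-0.002 -1.     0.   ]]
```

View pics/crop0.png

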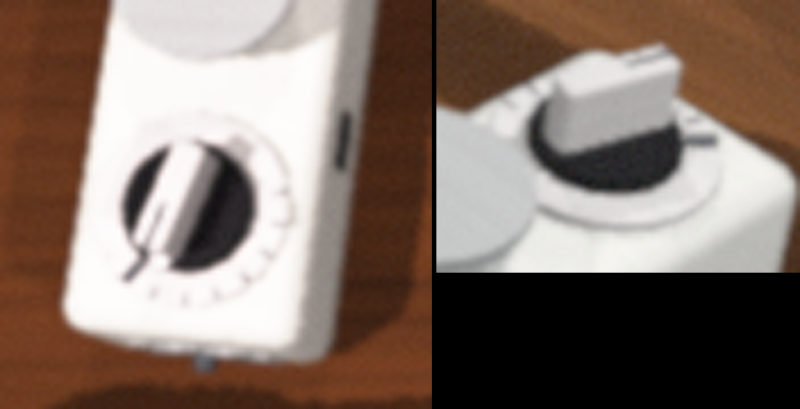

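```bash
cat > look2.py <<'E'
import pickle,sys
from h import *
a=pickle.load(open("top.pkl","rb"));b=pickle.load(open("scene.pkl","rb"))
def cr(s,x,y,w,h,k=8):
    c=cv2.resize(s["pixels"][y:y+h,x:x+w],None,fx=k,fy=k,interpolation=cv2.INTER_CUBIC).astype(float)
    return np.clip((c-110)*255/145,0,255).astype(np.uint8)
o=np.hstack([cr(a,125,214,48,48),cr(b,370,230,50,48)]);cv2.imwrite("pics/crop1.png",o)
g=cv2.cvtColor(a["pixels"],cv2.COLOR_BGR2GRAY)
m=np.zeros_like(g);m[220:252,130:165]=(g[220:252,130:165]<110)
n,l,st,ce=cv2.connectedComponentsWithStats(m)
ys,xs=np.nonzero(np.isin(l,[i for i in range(1,n) if st[i,4]>30]))
P=ray(a,np.c_[xs,ys],.114)[:,:2]
h=cv2.convexHull(P.astype(np.float32))[:,0]
print(cv2.minEnclosingCircle(h.astype(np.float32)))
def cand(uv): pass
E
python3 look2.py
```

```text
((0.49130865931510925, 0.2844206988811493), 0.03275732323527336)
```

View pics/crop1.png

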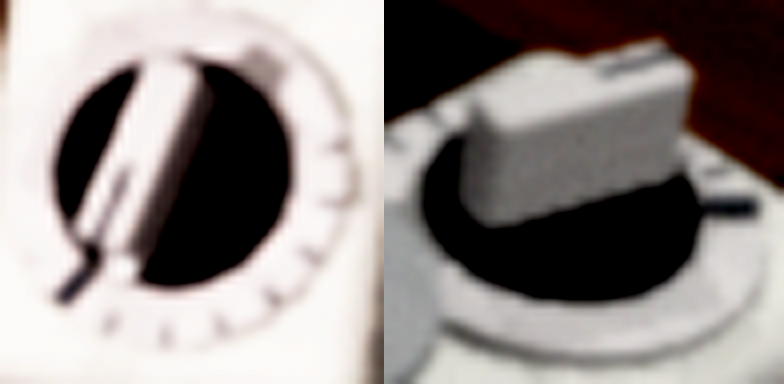

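```bash
cat > m.py <<'E'
import pickle
from h import *
a=pickle.load(open("top.pkl","rb"));b=pickle.load(open("scene.pkl","rb"))
ta=lambda L:np.array(L)/8+[124.5,213.5]
tb=lambda L:(np.array(L)-[384,0])/8+[369.5,229.5]
dirn=lambda P:np.degrees(np.arctan2(*(P[1]-P[0])[[1,0]]))
L=ray(a,ta([[140,65],[78,215]]),.148);R=ray(a,ta([[195,80],[130,245]]),.148);M=ray(a,ta([[98,255],[62,298]]),.104)
ln=ray(a,ta([[125,172],[97,245]]),.148)
C=np.array([.4913,.2844,.132])
for n,P in(("L",L),("R",R),("mark",M),("line",ln)):print(n,P.round(4).tolist(),dirn(P))
print("mark from C",[dirn(np.array([C,p])) for p in M])
S=ray(b,tb([[480,100],[510,132],[690,72],[640,40]]),.148);print("scene top",S.round(4).tolist(),S.mean(0))
print("dirs",dirn(S[[1,2]]),dirn(S[[0,3]]))
sl=ray(b,tb([[600,75],[668,50]]),.148);print("line",sl.round(4),dirn(sl))
d=ray(b,tb([[422,195],[698,200],[580,300]]),.114);print("disc",d,np.linalg.norm(d-[C[0],C[1],.114],axis=1))
E
python3 m.py
```

```text
L [[0.5161, 0.285, 0.148], [0.4745, 0.3012, 0.148]] 158.72162243870267
R [[0.5113, 0.2695, 0.148], [0.4657, 0.2865, 0.148]] 159.5370655626123
mark [[0.47, 0.3081, 0.104], [0.4579, 0.3182, 0.104]] 140.1358202080417
line [[0.4861, 0.2884, 0.148], [0.466, 0.2957, 0.148]] 160.12307445386858
mark from C [np.float64(131.95285520763167), np.float64(134.66264183706107)]
scene top [[0.5158, 0.2759, 0.148], [0.5208, 0.2882, 0.148], [0.4703, 0.3046, 0.148], [0.4682, 0.2888, 0.148]] [0.49375297 0.28938659 0.148     ]
dirs 162.04535806920813 164.88786335501956
line [[0.4869 0.2902 0.148 ]
 [0.4667 0.2959 0.148 ]] 164.28285401535598
disc [[0.51761009 0.2650814  0.114     ]
 [0.47064028 0.31326482 0.114     ]
 [0.5225921  0.31497131 0.114     ]] [0.03264091 0.0354965  0.043747  ]
```

Emit:
servo_tool([
  {"slide": [-1.0,0,-1.7],"dr": [0,0,0],"jaw": 0.8},
  {"slide": [-1.5,0,-2.5],"dr": [0,0,0],"jaw": 0.8},
  {"slide": [-1.5,0,-2.5],"dr": [0,0,0],"jaw": 0.8},
  {"slide": [-1.5,0,-2.5],"dr": [0,0,0],"jaw": 0.8},
  {"slide": [-1.5,0,-2.5],"dr": [0,0,0],"jaw": 0.8},
  {"slide": [-1.5,0,-2.5],"dr": [0,0,0],"jaw": 0.8},
  {"slide": [-1.5,0,-2.5],"dr": [0,0,0],"jaw": 0.8},
  {"slide": [-1.5,0,-2.5],"dr": [0,0,0],"jaw": 0.8},
])

```text
time_s: 0.77
tool_pos: [0.3479, 0.4485, 0.2918]
eef_rot: [-0.572, 0.572, 0.416, -0.416]
contact_force: [0.3, 0.2, -0.5]
opening: 0.801
```

Emit:
servo_tool([
  {"slide": [-1.5,0,-2.5],"dr": [0,0,0],"jaw": 0.8},
  {"slide": [-1.5,0,-2.5],"dr": [0,0,0],"jaw": 0.8},
  {"slide": [-1.5,0,-2.5],"dr": [0,0,0],"jaw": 0.8},
  {"slide": [-1.5,0,-2.5],"dr": [0,0,0],"jaw": 0.8},
  {"slide": [-1.5,0,-2.5],"dr": [0,0,0],"jaw": 0.8},
  {"slide": [-1.5,0,-2.5],"dr": [0,0,0],"jaw": 0.8},
  {"slide": [-1.5,0,-2.5],"dr": [0,0,0],"jaw": 0.8},
  {"slide": [-1.1,0,-1.3],"dr": [0,0,0],"jaw": 0.8},
])

```text
time_s: 1.43
tool_pos: [0.4929, 0.2783, 0.2917]
eef_rot: [-0.572, 0.573, 0.415, -0.415]
contact_force: [-0.1, 0.1, 0.3]
opening: 0.801
```

Emit:
servo_tool([
  {"slide": [0,0,0],"dr": [0,0,0],"jaw": 0.8},
  {"slide": [0,0,0],"dr": [0,0,0],"jaw": 0.8},
])

```text
time_s: 1.6
tool_pos: [0.4908, 0.2806, 0.2917]
eef_rot: [0.572, -0.572, -0.415, 0.416]
contact_force: [-0.3, 0.6, 0.5]
opening: 0.802
```

Emit:
servo_tool([
  {"slide": [0.5,0,0],"dr": [0,1,0],"jaw": 0.8},
  {"slide": [0,2.0,0],"dr": [0,0,0],"jaw": 0.8},
  {"slide": [0,2.5,0],"dr": [0,0,0],"jaw": 0.8},
  {"slide": [0,2.0,0],"dr": [0,0,0],"jaw": 0.8},
  {"slide": [0,1.5,0],"dr": [0,0,0],"jaw": 0.8},
  {"slide": [0,0,0],"dr": [0,0,0],"jaw": 0.8},
  {"slide": [0,0,0],"dr": [0,0,0],"jaw": 0.8},
])

```text
time_s: 2.18
tool_pos: [0.4906, 0.2881, 0.2116]
eef_rot: [0.575, -0.574, -0.411, 0.412]
contact_force: [0.3, 0.4, 0.0]
opening: 0.801
```

```bash
cat > pic.py <<'E'
import sys,pickle
from h import *
n=sys.argv[1];o=[]
for c,x,y,w,h in(("top",85,180,120,100),("scene",335,180,120,100)):
    s=snapshot(c);pickle.dump(s,open(f"{c}_{n}.pkl","wb"));o.append(cv2.resize(s["pixels"][y:y+h,x:x+w],None,fx=3.3,fy=3.3,interpolation=cv2.INTER_CUBIC))
cv2.imwrite(f"pics/{n}.png",np.hstack(o))
t=read_state();print(t["time_s"],t["tool_pos"],t["joint_positions"].round(2),t["contact_force"],t["ft_torque"])
E
python3 pic.py g1
```

```text
2.2833 [0.49201833 0.28809149 0.21332389] [-0.36  0.43 -0.28  1.83  0.15  0.9   0.54] [0.11971799 0.53061948 0.56724318] [-0.0029505  -0.02228334  0.01485686]
```

View pics/g1.png

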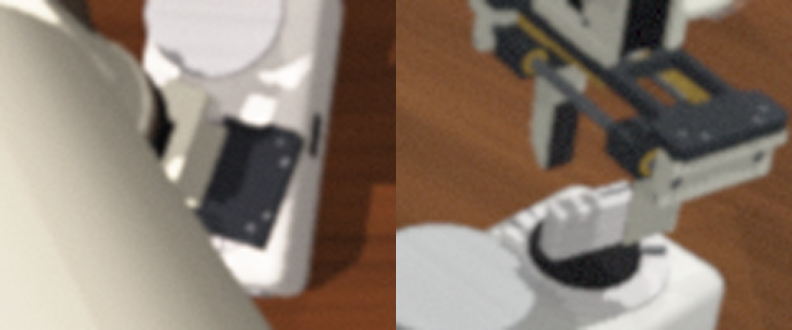

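Emit:
servo_tool([
  {"slide": [0,1.3,0],"dr": [0,0,0],"jaw": 0.8},
  {"slide": [-0.1,1.2,0],"dr": [0,0,0],"jaw": 0.8},
  {"slide": [0,0,0],"dr": [0,0,0],"jaw": 0.4},
  {"slide": [0,0,0],"dr": [0,0,0],"jaw": 0.25},
  {"slide": [0,0,0],"dr": [0,0,0],"jaw": 0.25},
  {"slide": [0,0,0],"dr": [0,0,0],"jaw": 0.25},
], squeeze=15)

```text
time_s: 2.78
tool_pos: [0.4921, 0.2859, 0.1879]
eef_rot: [-0.575, 0.575, 0.411, -0.411]
contact_force: [0.4, -0.5, 0.0]
opening: 0.56
```

Emit:
servo_tool([
  {"slide": [0,0,0],"dr": [0,0,0],"jaw": 0.1},
  {"slide": [0,0,0],"dr": [0,0,0],"jaw": 0.1},
  {"slide": [0,0,0],"dr": [0,0,0],"jaw": 0.1},
  {"slide": [0,0,0],"dr": [0,0,0],"jaw": 0.1},
  {"slide": [0,0,0],"dr": [0,0,0],"jaw": 0.1},
  {"slide": [0,0,0],"dr": [0,0,0],"jaw": 0.1},
], squeeze=15)

```text
time_s: 3.28
tool_pos: [0.4918, 0.2859, 0.1873]
eef_rot: [0.576, -0.575, -0.411, 0.411]
contact_force: [-0.3, 1.3, 0.7]
opening: 0.177
```

Emit:
servo_tool([
  {"slide": [0,0,0],"dr": [0,0,0],"jaw": 0.1},
  {"slide": [0,0,0],"dr": [0,0,0],"jaw": 0.1},
  {"slide": [0,0,0],"dr": [0,0,0],"jaw": 0.1},
  {"slide": [0,0,0],"dr": [0,3,0],"jaw": 0.1},
  {"slide": [0,0,0],"dr": [0,4,0],"jaw": 0.1},
  {"slide": [0,0,0],"dr": [0,4,0],"jaw": 0.1},
  {"slide": [0,0,0],"dr": [0,4,0],"jaw": 0.1},
], squeeze=40)

```text
time_s: 3.87
tool_pos: [0.4918, 0.2859, 0.1873]
eef_rot: [0.625, -0.624, -0.332, 0.331]
contact_force: [1.0, 2.3, -0.6]
opening: 0.171
```

```bash
cat > st.py <<'E'
from plant import *
from scipy.spatial.transform import Rotation as Ro
import numpy as np
t=read_state();q=t["eef_rot"];R=Ro.from_quat(np.r_[q[1:],q[0]]).as_matrix()
print(t["time_s"],t["tool_pos"].round(4),"toolx",np.degrees(np.arctan2(R[1,0],R[0,0])).round(1),"F",t["contact_force"].round(1),"T",t["ft_torque"].round(3),"j7",t["joint_positions"][6].round(3),t["joint_torque"][6].round(3),t["opening"])
E
python3 st.py
```

```text
3.8667 [0.4918 0.2859 0.1873] toolx 55.9 F [ 1.   2.3 -0.6] T [ 0.306 -0.132 -0.003] j7 0.297 0.977 0.1709038754074885
```

Emit:
servo_tool([
  {"slide": [0,0,0],"dr": [0,3,0],"jaw": 0.1},
  {"slide": [0,0,0],"dr": [0,2,0],"jaw": 0.1},
  {"slide": [0,0,0],"dr": [0,0,0],"jaw": 0.1},
  {"slide": [0,0,0],"dr": [0,0,0],"jaw": 0.1},
])

```text
time_s: 4.2
tool_pos: [0.4917, 0.286, 0.1873]
eef_rot: [0.638, -0.638, -0.305, 0.305]
contact_force: [1.0, 1.5, 0.1]
opening: 0.169
```

```bash
python3 st.py
```

```text
4.2 [0.4917 0.286  0.1873] toolx 51.2 F [1.  1.5 0.1] T [ 0.381 -0.16  -0.129] j7 0.224 -0.023 0.16914283859859253
```

Emit:
servo_tool([
  {"slide": [0,0,0],"dr": [0,2,0],"jaw": 0.1},
  {"slide": [0,0,0],"dr": [0,2,0],"jaw": 0.1},
  {"slide": [0,0,0],"dr": [0,0,0],"jaw": 0.1},
  {"slide": [0,0,0],"dr": [0,0,0],"jaw": 0.1},
])

```text
time_s: 4.53
tool_pos: [0.4917, 0.2861, 0.1873]
eef_rot: [0.648, -0.648, -0.284, 0.283]
contact_force: [0.7, 2.4, -0.4]
opening: 0.172
```

```bash
python3 st.py
```

```text
4.5333 [0.4917 0.2861 0.1873] toolx 47.3 F [ 0.7  2.4 -0.4] T [ 0.461 -0.192  0.492] j7 0.163 -0.567 0.17240170404619876
```

Emit:
servo_tool([
  {"slide": [0,0,0],"dr": [0,1,0],"jaw": 0.1},
  {"slide": [0,0,0],"dr": [0,1,0],"jaw": 0.1},
  {"slide": [0,0,0],"dr": [0,0,0],"jaw": 0.1},
  {"slide": [0,0,0],"dr": [0,0,0],"jaw": 0.1},
])

```text
time_s: 4.87
tool_pos: [0.4916, 0.2861, 0.1873]
eef_rot: [0.653, -0.653, -0.272, 0.271]
contact_force: [1.6, 3.4, -0.5]
opening: 0.171
```

```bash
python3 st.py;python3 pic.py g2
```

```text
4.8667 [0.4916 0.2861 0.1873] toolx 45.2 F [ 1.6  3.4 -0.5] T [ 0.695 -0.15   0.94 ] j7 0.13 -0.974 0.17129132368361175
4.9667 [0.49158644 0.28606968 0.18731995] [-0.44  0.46 -0.17  1.85  0.1   0.84  0.13] [ 0.48215173  3.57621184 -0.22447975] [ 0.82495947 -0.06790617  0.88458675]
```

View pics/g2.png

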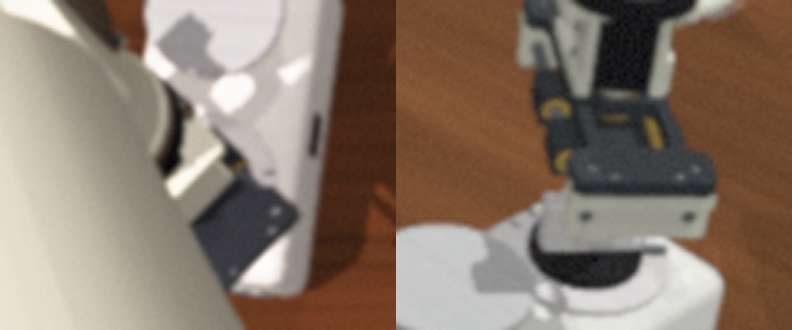

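Emit:
servo_tool([
  {"slide": [0,0,0],"dr": [0,-3,0],"jaw": 0.1},
  {"slide": [0,0,0],"dr": [0,-4,0],"jaw": 0.1},
  {"slide": [0,0,0],"dr": [0,-4,0],"jaw": 0.1},
  {"slide": [0,0,0],"dr": [0,-4,0],"jaw": 0.1},
  {"slide": [0,0,0],"dr": [0,-4,0],"jaw": 0.1},
  {"slide": [0,0,0],"dr": [0,-4,0],"jaw": 0.1},
  {"slide": [0,0,0],"dr": [0,-4,0],"jaw": 0.1},
  {"slide": [0,0,0],"dr": [0,-4,0],"jaw": 0.1},
])

```text
time_s: 5.63
tool_pos: [0.4916, 0.2859, 0.1873]
eef_rot: [0.557, -0.556, -0.436, 0.436]
contact_force: [-0.1, 3.1, 0.2]
opening: 0.176
```

Emit:
servo_tool([
  {"slide": [0,0,0],"dr": [0,-4,0],"jaw": 0.1},
  {"slide": [0,0,0],"dr": [0,-4,0],"jaw": 0.1},
  {"slide": [0,0,0],"dr": [0,-4,0],"jaw": 0.1},
  {"slide": [0,0,0],"dr": [0,-4,0],"jaw": 0.1},
  {"slide": [0,0,0],"dr": [0,-4,0],"jaw": 0.1},
  {"slide": [0,0,0],"dr": [0,-4,0],"jaw": 0.1},
  {"slide": [0,0,0],"dr": [0,0,0],"jaw": 0.1},
  {"slide": [0,0,0],"dr": [0,0,0],"jaw": 0.1},
])

```text
time_s: 6.3
tool_pos: [0.4915, 0.2858, 0.1873]
eef_rot: [-0.455, 0.455, 0.541, -0.541]
contact_force: [-1.3, 4.1, 1.3]
opening: 0.176
```

```bash
python3 st.py
```

```text
6.3 [0.4915 0.2858 0.1873] toolx 99.9 F [-1.3  4.1  1.3] T [0.963 0.187 0.093] j7 0.978 0.168 0.17617688067303544
```

Emit:
servo_tool([
  {"slide": [0,0,0],"dr": [0,-4,0],"jaw": 0.1},
  {"slide": [0,0,0],"dr": [0,-4,0],"jaw": 0.1},
  {"slide": [0,0,0],"dr": [0,-2,0],"jaw": 0.1},
  {"slide": [0,0,0],"dr": [0,0,0],"jaw": 0.1},
  {"slide": [0,0,0],"dr": [0,0,0],"jaw": 0.1},
])

```text
time_s: 6.72
tool_pos: [0.4915, 0.2857, 0.1873]
eef_rot: [-0.406, 0.406, 0.579, -0.579]
contact_force: [-1.1, 4.1, 2.3]
opening: 0.173
```

```bash
python3 st.py
```

```text
6.7167 [0.4915 0.2857 0.1873] toolx 109.9 F [-1.1  4.1  2.3] T [ 0.972  0.309 -0.098] j7 1.132 0.139 0.17296237442913143
```

Emit:
servo_tool([
  {"slide": [0,0,0],"dr": [0,0,0],"jaw": 0.3},
  {"slide": [0,0,0],"dr": [0,0,0],"jaw": 0.5},
  {"slide": [0,0,0],"dr": [0,0,0],"jaw": 0.6},
  {"slide": [0,0,0],"dr": [0,0,0],"jaw": 0.6},
  {"slide": [0,0,0],"dr": [0,0,0],"jaw": 0.6},
  {"slide": [0,-1,0],"dr": [0,0,0],"jaw": 0.6},
  {"slide": [0,-2,0],"dr": [0,0,0],"jaw": 0.6},
  {"slide": [0,-2,0],"dr": [0,0,0],"jaw": 0.6},
])

```text
time_s: 7.38
tool_pos: [0.4911, 0.2851, 0.2376]
eef_rot: [0.406, -0.405, -0.579, 0.58]
contact_force: [0.7, 0.5, 1.6]
opening: 0.597
```

Emit:
servo_tool([
  {"slide": [0,-2.5,0],"dr": [0,0,0],"jaw": 0.6},
  {"slide": [0,-2.5,0],"dr": [0,0,0],"jaw": 0.6},
  {"slide": [1,-2,0],"dr": [0,0,0],"jaw": 0.6},
  {"slide": [3,0,0],"dr": [0,0,0],"jaw": 0.6},
  {"slide": [3,0,0],"dr": [0,0,0],"jaw": 0.6},
  {"slide": [3,0,0],"dr": [0,0,0],"jaw": 0.6},
  {"slide": [3,0,0],"dr": [0,0,0],"jaw": 0.6},
  {"slide": [3,0,0],"dr": [0,0,0],"jaw": 0.6},
])

```text
time_s: 8.05
tool_pos: [0.4363, 0.4368, 0.3082]
eef_rot: [-0.405, 0.406, 0.58, -0.579]
contact_force: [0.1, -0.1, 0.3]
opening: 0.597
```

Emit:
servo_tool([
  {"slide": [3,0,0],"dr": [0,0,0],"jaw": 0.6},
  {"slide": [3,0,0],"dr": [0,0,0],"jaw": 0.6},
  {"slide": [3,0,0],"dr": [0,0,0],"jaw": 0.6},
  {"slide": [3,0,0],"dr": [0,0,0],"jaw": 0.6},
  {"slide": [0,0,0],"dr": [0,0,0],"jaw": 0.6},
  {"slide": [0,0,0],"dr": [0,0,0],"jaw": 0.6},
])

```text
time_s: 8.55
tool_pos: [0.3933, 0.5505, 0.3076]
eef_rot: [-0.404, 0.403, 0.58, -0.58]
contact_force: [0.6, -1.1, 0.2]
opening: 0.599
```

```bash
python3 pic.py g3
```

```text
8.65 [0.39612396 0.54776693 0.30739546] [-0.64  0.55 -0.51  1.46  0.28  1.2   0.74] [ 0.91626629 -0.95584256  0.64287614] [ 0.07374989  0.01744431 -0.00227106]
```

View pics/g3.png

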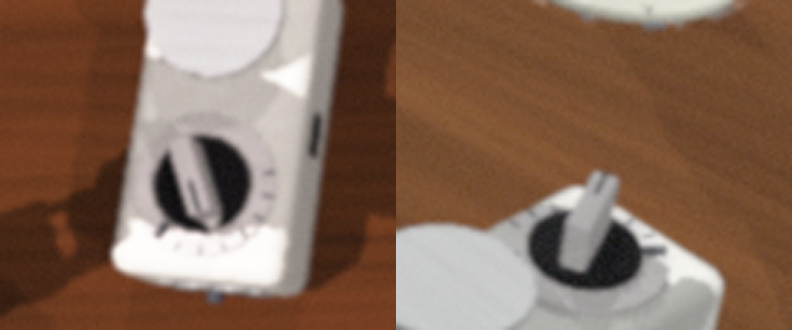

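Run:
```python
import pickle
from h import *
a=pickle.load(open("top_g3.pkl","rb"));a0=pickle.load(open("top.pkl","rb"))
for P in([[172,148],[190,212]],[[192,140],[212,200]],[[191,178],[201,208]]):
    r=ray(a,np.array(P)/3.3+[84.5,179.5],.148);d=r[1]-r[0];print(np.degrees(np.arctan2(d[1],d[0]))%360)
D=cv2.absdiff(a["pixels"],a0["pixels"])
for n,(x,y) in dict(tumbler=(282,222),timer=(371,242)).items(): print(n,D[y-22:y+22,x-22:x+22].max(), D[y-22:y+22,x-22:x+22].mean())
c=cv2.resize(a["pixels"][212:264,125:173],None,fx=10,fy=10,interpolation=cv2.INTER_CUBIC)
cv2.imwrite("pics/g3c.png",c)
```

```text
196.92678726299158
199.3755894040558
199.4439424877401
tumbler 52 6.84573002754821
timer 87 15.425792011019285
```

View pics/g3c.png

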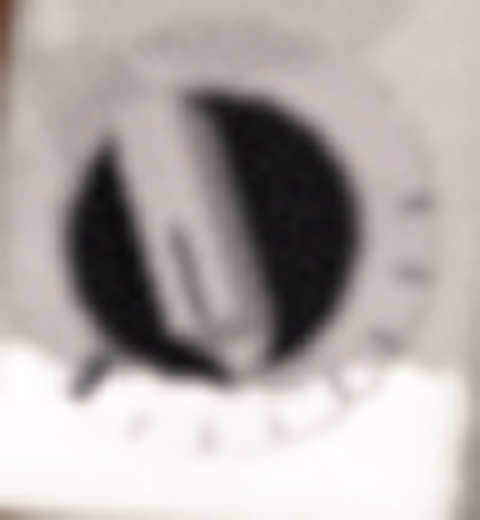

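Run:
```python
import pickle
from h import *
for f in("top.pkl","top_g3.pkl"):
    g=pickle.load(open(f,"rb"))["pixels"]; b=g[:,:,0]
    for x,y in((282,222),(371,242)):
        m=cv2.moments((b[y-24:y+24,x-24:x+24]>75).astype(np.uint8),True);print(f,x-24+m["m10"]/m["m00"],y-24+m["m01"]/m["m00"])
t=read_state();print(t["time_s"],abs(t["joint_vel"]).max(),t["contact_force"])
print(finish_job())
```

```text
top.pkl 280.9094874591058 222.03489640130863
top.pkl 371.3551136363636 242.09375
top_g3.pkl 280.9153846153846 222.0
top_g3.pkl 372.1195652173913 241.59782608695653
8.65 0.0215911450069513 [ 0.91626629 -0.95584256  0.64287614]
the job is handed in; nothing more can be done
None
```

I turned the mill's dial clockwise to its stop, turned it back three clicks and let go. I then moved the gripper well clear and handed the job in at 8.65 s; the hand-in reports no verdict.

- **Stop reached:** the resistance rose steeply to about 0.94 N m. That is far above the 0.1 N m of a click, so I took it as the stop.
- **Three clicks back:** after release, the nose points at the third short mark. Its direction measured about 199° (one edge of the bar read 197°), against roughly 140° for the long mark at the stop.
- **Bystanders:** the tumbler and the timer's outline show less than 1 pixel of shift (about 2 mm). Brightness around the timer did change, which I put down to the arm's shadow moving. I did not measure the timer's pointer separately, but the arm never went near it.
- **At hand-in:** the arm was nearly still and the force reading was about 1 N, the same as in free air.

No check failed. The one mismatch was small: estimates of the long mark's direction ranged from about 132° to 140°, which is too little to change the click count.

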